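# Clear the jammed chip pipe with the push rod

## Robot

A 6-joint arm with a two-finger parallel gripper is mounted at the origin on the work surface. World frame = base frame: x ahead of the robot, y to its left, z up, the work surface at z = 0. Lengths are in mm, angles in rad, forces in N, time in s.
With the tool pointing down it reaches from about 300 to 775 mm from the base axis. Payload 14.6 kg.
Tool frame: the origin (TCP) lies at the very end of the fingers, on their centre line; the grasp point (between the pads) lies 19 mm behind it; z points along the fingers, y is the line along which they close (so a half turn about z gives the same grasp; the last joint's range is limited). The gripper opens to 94 mm and grips with 3 to 60 N. Pads are 16 mm wide; open, the fingers measure 119 mm over their backs; the gripper's body (75 mm by 177 mm) begins 78 mm behind the grasp point.
Start: joints at [1.231, 0.3, 1.521, -0, 1.321, -0.067], TCP at [148.184, 529.652, 205.446] pointing down, gripper open.
Joint ranges: [-3.03, 3.03], [-0.79, 2.21], [0.23, 2.52], [-1.04, 4.18], [0, 3.07], [-2.55, 2.55]. Speed limits (rad/s): [2.22, 2.22, 2.57, 3.14, 3.14, 3.14].

## Interface

Orientations are given as [roll, pitch, yaw] about the fixed x, y, z axes, in that order (R = Rz(yaw) Ry(pitch) Rx(roll)).
In Python, from cell import manip, camera, get_calibration gives the robot as it stands. The module is installed in compiled form; this text tells all that it offers.
- The arm moves only by the tool jog_arm, never from a script. Its argument "plan" is one flat list of numbers, 6 for each row, row after row: the shift along the world's x, y, z in m, then the turn, a rotation vector about the world's x, y, z in degrees. A call has 1 to 20 rows; each row is the pose to reach, as a shift and turn from the pose commanded when the call began; what a row does not reach only later rows make up. A row lasts 1/10 s, in which the tool goes at most 50 mm and 8.59 degrees, less where a joint would pass 70% of its speed; a pose out of reach is approached as far as the arm can. A call with a gripper value outside its range is refused whole. "claw" is the finger opening in m, from 0 to 0.094, set as the call begins (left out, the last holds). The fingers move at their own pace and stop on an object; "force" is the grip in N (left out, the last holds). Time passes only in rows, so rows that repeat a pose let the fingers close. It gives the time, the measured TCP pose, the force, the opening and the grip force at its end, in the units of the state.
- manip.read_state(): the state, without advancing time (a new reading comes with each control period).
- camera(name): name is "scene" or "top" or "wrist"; returns (picture, depth): 384x512x3 uint8, red, green, blue; 384x512 float32, mm along the optical axis (not along the pixel's ray), 0 where there is no reading.
- get_calibration(name): a dict with "fx", "fy", "cx", "cy" (pixels), "k1" (the pictures are not rectified: a ray, as slopes to the right and down, at radius r is drawn at 1 + k1 r^2 times it, then the intrinsics apply), "origin" and "attitude" of the camera in the world. Camera axes: x right, y down, z forward; pixel columns grow to the right and rows downward; lengths in mm; the calibration is good to about 2 mm. A picture is of the moment at which its call begins: read the wrist's pose just before it. get_calibration takes no time and is no camera call; for the wrist camera it gives the pose at the moment of the call.
- manip.sign_off(): hands the job in; it is judged then, once.
The state is a dict: "clock": time; "joints": joint angles; "qd": joint speeds; "effort": joint torques, N m; "eef_pos": TCP position; "eef_rot": TCP orientation; "wrist_force": force on the tool from outside, world axes, zero at the start; "moment": the same for the moment, N m; "finger_gap": finger opening in mm; "finger_force": force on a finger pad.
Only numpy, scipy, OpenCV 4.12 (cv2) and the standard library are available. Lean on these libraries where they do the work, as an engineer would, in place of code of your own. Each camera call takes 0.05 s, during which the arm holds its last target. There are 200 camera calls.

## Task

One of the two slanting chip pipes is jammed by a wooden slug. Take the push rod from its cradle, push it down through the jammed pipe from the top so that the slug comes out at the bottom and lies in the tray below, then put the rod back in its cradle, lying in the trough on its foot stop with the handle up, as you found it. Leave the spacer, the offcut and the roller alone.

Things in the scene. Friction and masses are not known exactly. Their poses are not given: they have to be found in the camera images.
- pipe_1: one of two identical fixed white stands, each with a slanting chip pipe. Origin on the work surface, straight below the pipe's outlet. z up, +x the horizontal direction in which the pipe runs downhill. Pipe axis in the x-z plane, 35 degrees from vertical; down the bore is (0.574, 0, -0.819). Base x -110 to 160 mm, 116 mm wide; post behind the pipe x -86 to -50, up to z 106
- pipe_2: the other stand, the same in every way and placed by the same frame, but its pipe is clear
- pipe_1_mouth (a point): nominal centre of the upper mouth of pipe_1, in the plane of its rim, at (-57, 0, 167) mm of body pipe_1, axes as that body's. The tube was clamped by eye: the true mouth and bore stand up to 4 mm off this along the stand's x and as much along y, parallel; feel or look for it. Tube: bore 30 mm, outside 42 mm, 100 mm long, open at both ends
- pipe_1_outlet (a point): nominal centre of the lower outlet of pipe_1, at (0, 0, 85) mm of body pipe_1, off by the same as the mouth. A rounded rubber pad 14 mm wide sits on a spring in the upper side of the bore, 35 mm up from here; free, it reaches 5 mm into the bore and yields 7 mm: the rod can push past it
- pipe_1_tray (a point): middle of the floor of the open tray fixed under the outlet of pipe_1, at (73, 0, 6) mm of body pipe_1. Inside the tray: x 164 mm, y 108 mm; walls 4 mm thick, tops 45 mm above the work surface
- pipe_2_mouth (a point): nominal centre of the upper mouth of pipe_2, up to 4 mm off in x and y likewise, by its own amount
- slug_mid (a point): middle of the wooden slug, a cylinder 28 mm across, 60 mm long, z along its length, 50 g. It starts inside pipe_1, out of sight, its upper end 20 mm down from the mouth, held by the spring pad against the lower side, its axis 1 mm below the bore's; shoving it down takes some 8 to 25 N until its upper end is past the pad (75 mm down); then it slides out
- rod_grip (a point): middle of the push rod's handle. Rod straight, 170 mm long, 0.2 kg: aluminium shaft 27 mm across, 120 mm long, its tip blunt, bevelled to 24 mm over the last 1.5 mm; black square handle 30 x 30 mm (sides along x and y, y level), 50 mm long. z runs along the rod from tip to handle; the tip is 145 mm from this point along -z. It starts in the cradle, handle up, 35 degrees from vertical
- rod_tip (a point): centre of the end face of the rod's tip (axes as rod_grip)
- cradle: fixed red stand, base 160 x 100 mm, origin under its middle, with a dark V trough, 95 mm long, open to +x and up, 35 degrees from vertical, with a foot stop at its low end. z up, +x the horizontal direction of its downhill run. A rod lying in it has its tip at (20, 0, 35) mm, handle middle at (-63, 0, 154) mm and points down (0.574, 0, -0.819); the handle stands free above the trough
- cradle_seat (a point): where the middle of the rod's handle is when the rod lies home in the cradle (axes as the cradle's)
- spacer: bystander: steel ring lying flat, 76 mm across, 45 mm high, origin under its centre
- offcut: bystander: flat piece of light wood, 45 x 140 x 22 mm, origin under its centre
- roller: bystander: dark steel roller standing upright, 64 mm across, 90 mm high with its neck, origin under its centre
Mind the look-alikes: they are no part of the job. Of the things that look like the cradle, the largest one is meant.

How it is judged (in metres and radians):
On the way, in this order (a step that is already met when the one before it is completed fails the run):
1. the rod's tip is inside the mouth of the jammed pipe (horizontal distance between rod_tip and pipe_1_mouth below 0.03 m and z of rod_tip in the frame of pipe_1_mouth below -0.008 m and distance between rod_tip and pipe_1_mouth below 0.035 m), for 0.1 s.
2. the slug is out of the pipe, in the tray below it, while the rod's tip is down inside the pipe (x of slug_mid in the frame of pipe_1 between -0.01 and 0.157 m and y of slug_mid in the frame of pipe_1 between -0.055 and 0.055 m and z of slug_mid in the frame of pipe_1 below 0.05 m and distance between rod_tip and slug_mid below 0.2 m and z of rod_tip in the frame of pipe_1_mouth below -0.02 m and horizontal distance between rod_tip and pipe_1_mouth below 0.08 m), for 0.1 s.
At the end, for the whole second after the job is handed in: the slug lies at rest in the tray under the pipe it was jammed in (its middle between the tray's walls and less than 50 mm above the work surface), and the rod is back in the cradle, handle up: the middle of its handle within 20 mm of the seat, the rod leaning 25 to 45 degrees from vertical, at rest (x of slug_mid in the frame of pipe_1 between -0.01 and 0.157 m and y of slug_mid in the frame of pipe_1 between -0.055 and 0.055 m and z of slug_mid in the frame of pipe_1 below 0.05 m and distance between rod_grip and cradle_seat below 0.02 m and angle between rod_grip's own z axis and vertical between 0.44 and 0.79 rad and linear speed of each of slug, rod below 0.02 m/s); the robot touches nothing.
It fails at once if a bystander is moved more than 25 mm (distance of any of spacer, offcut, roller from where it was at the start of the episode above 0.025 m).
It fails at once if the gripper or arm touches the slug (contact force between any of the fingers, the arm and slug above 1 N).
It also fails if it takes over 67 s, if anything falls off the work surface, if the arm or the gripper's body presses on something with over 40 N, if the wrist force passes 120 N, or if a joint passes its speed limit or range.

## Working session

There is one attempt and no reset: what is moved stays moved. The work goes in short steps, Python scripts to look and compute and a tool call to move; the robot and the scene stay as the last step left them, time stands still between calls to the robot, and variables do not carry over. Pictures are saved under pics/ and viewed, at most 10 in all, crops included, and the job is handed in when it is done.

Besides the shell and the picture viewer there is one more tool, called as name(argument=value, ...), one argument or row to a line, values as JSON. jog_arm: Moves the arm, as the interface text tells. Its arguments: {"type":"object","properties":{"plan":{"type":"array"},"claw":{"type":"number"},"force":{"type":"number"}},"required":["plan"]}

```bash
mkdir -p pics; cat > h.py <<'E'
import numpy as np, cv2
from cell import manip, camera, get_calibration
from scipy.spatial.transform import Rotation as R
def snap(n):
    c=get_calibration(n); p,d=camera(n); return p,d,c
def att(c):
    a=np.array(c["attitude"],float)
    return a if a.shape==(3,3) else R.from_euler('xyz',a).as_matrix()
def rays(c,uv):
    uv=np.atleast_2d(np.asarray(uv,float))
    K=np.array([[c["fx"],0,c["cx"]],[0,c["fy"],c["cy"]],[0,0,1]])
    q=(uv-[c["cx"],c["cy"]])/[c["fx"],c["fy"]]; s=q.copy()
    for _ in range(20): s=q/(1+c["k1"]*(s**2).sum(1,keepdims=True))
    return np.c_[s,np.ones(len(s))]
def onz(c,uv,z):
    r=rays(c,uv)@att(c).T; o=np.array(c["origin"],float)
    return o+r*((z-o[2])/r[:,2])[:,None]
def pts(c,d):
    v,u=np.mgrid[:d.shape[0],:d.shape[1]]
    P=(rays(c,np.c_[u.ravel(),v.ravel()])*d.reshape(-1,1))@att(c).T+np.array(c["origin"],float)
    return P.reshape(*d.shape,3)
E
python3 - <<'E'
from h import *
print(manip.read_state())
for n in("top","scene"):
    p,d,c=snap(n); print(n,c); cv2.imwrite(f"pics/{n}0.png",p[...,::-1]); np.savez(f"{n}0.npz",p=p,d=d)
E
```

```text
{'clock': 0.0, 'joints': array([ 1.23139282e+00,  3.00471792e-01,  1.52159433e+00,  3.51446355e-05,
        1.32066340e+00, -6.66034794e-02]), 'qd': array([-1.25865068e-04,  3.45352103e-04,  8.80704597e-05,  1.16419837e-03,
       -6.85658486e-04, -6.66233738e-04]), 'effort': array([-1.18031963e-03, -5.31807232e+01, -3.52739275e+01,  7.07697007e-02,
        2.44154624e-02, -1.25396450e-04]), 'eef_pos': array([148.09553602, 529.41826149, 204.88033783]), 'eef_rot': array([-3.14046058e+00, -1.09628626e-04,  2.86878385e+00]), 'wrist_force': array([-0.79394619,  0.20299643,  0.49638571]), 'moment': array([ 0.00626235,  0.02822438, -0.01451086]), 'finger_force': 0.0, 'finger_gap': 94.06543175952021}
top {'fx': 461.080751114411, 'fy': 461.080751114411, 'cx': 250.91596755885297, 'cy': 188.34962953626805, 'k1': -0.07356543333542594, 'origin': array([ 361.99223442,  -24.22414085, 1486.49707422]), 'attitude': array([-2.96889081,  0.01706581, -1.5639277 ])}
scene {'fx': 430.39721270665507, 'fy': 430.39721270665507, 'cx': 248.8739234234066, 'cy': 191.41470985555313, 'k1': 0.03201403594124404, 'origin': array([1188.46239546,  498.32815137, 1294.536126  ]), 'attitude': array([-2.55328429,  0.00302938,  2.27591169])}
```

View pics/top0.png

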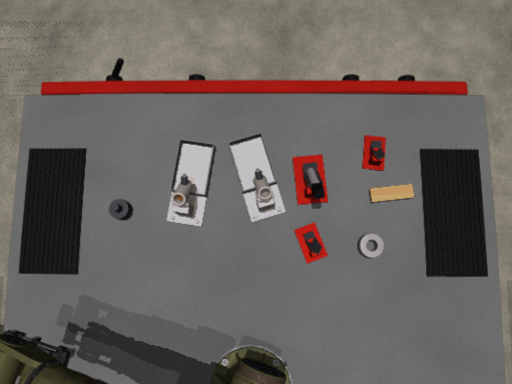

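View pics/scene0.png

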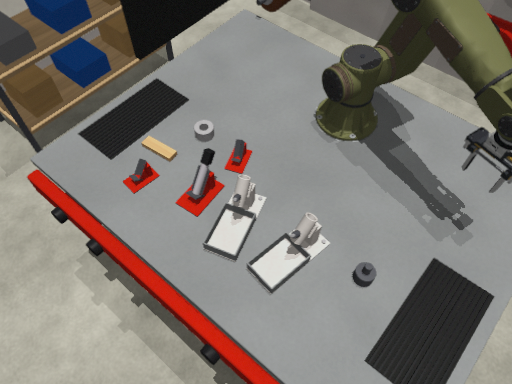

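The top view shows stands at (190,185) and (258,178). Red cradles are at (310,180), large with the rod, and at (311,243) and (374,153), both small. The spacer is at (371,245), the offcut at (391,193) and the roller at (120,209). The left mouth looks brownish, so I'll check it in a close crop.

```bash
python3 - <<'E'
from h import *
z=np.load("top0.npz");p,d=z["p"],z["d"]
cv2.imwrite("pics/crop1.png",cv2.resize(p[130:270,160:340,::-1],None,fx=4.2,fy=4.2,interpolation=cv2.INTER_CUBIC))
c=get_calibration("top");P=pts(c,d)
hsv=cv2.cvtColor(p,cv2.COLOR_RGB2HSV)
def rect(m,name):
    q=P[m>0]; r=cv2.minAreaRect(q[:,:2].astype(np.float32)); print(name,len(q),np.round(r[0],1),np.round(r[1],1),round(r[2],1),"zmed",np.round(np.percentile(q[:,2],[5,50,95]),1))
red=((hsv[...,0]<8)|(hsv[...,0]>172))&(hsv[...,1]>150)&(hsv[...,2]>80)
red[:110]=0
n,l,s,_=cv2.connectedComponentsWithStats(red.astype(np.uint8))
for i in range(1,n):
    if s[i,4]>60: print(s[i]); rect(l==i,"red")
H=(P[...,2]>3)&(d>0)
H[:120]=0;H[270:]=0;H[:,:90]=0;H[:,420:]=0
n,l,s,_=cv2.connectedComponentsWithStats(H.astype(np.uint8))
for i in range(1,n):
    if s[i,4]>60: print(s[i]); rect(l==i,"high")
for nm,b in(("L",(165,220)),("R",(225,288))):
    hi=(P[...,2]>140)&(P[...,2]<230); hi[:, :b[0]]=0; hi[:,b[1]:]=0;hi[:120]=0;hi[270:]=0
    q=P[hi]; print(nm,len(q),q.mean(0),q.max(0),q.min(0))
E
```

```text
[362 135  24  36 450]
red 450 [ 559.9 -256. ] [114.7 598.6] 51.4 zmed [-1.2  5.2 61.3]
[293 155  35  50 878]
red 878 [ 539.4 -155.3] [147.  415.9] 73.0 zmed [ 1.5  6.9 50.6]
[294 223  33  40 555]
red 555 [ 418.5 -120.2] [113.7 220. ] 21.4 zmed [-1.1  5.1 60.8]
[ 226  132   61   91 2459]
high 2459 [660.  -16.5] [292.  135.3] 18.8 zmed [  3.5   8.7 153.2]
[359 135  29  36 596]
high 596 [ 741.  -403.3] [ 86.8 121. ] 80.9 zmed [ 3.5 12.3 68.7]
[ 164  137   52   91 2449]
high 2449 [645.5 203.9] [130.5 293.5] 82.0 zmed [  3.5  10.1 155.6]
[ 292  151   37   56 1360]
high 1360 [ 652.9 -187.5] [179.2 106.5] 6.1 zmed [  4.   10.7 173.3]
[369 182  45  21 641]
high 641 [ 606.2 -450.5] [ 53.2 144.5] 9.1 zmed [11.3 20.  25.5]
[108 196  24  25 400]
high 400 [551.7 423. ] [70.9 75.8] 70.6 zmed [11.7 48.7 88.4]
[293 223  35  41 674]
high 674 [ 443.4 -190.9] [128.1  81.1] 20.4 zmed [ 3.4  8.9 72.1]
[357 233  27  27 446]
high 446 [ 436.9 -374. ] [73.1 82.2] 80.4 zmed [ 7.5 42.4 48.5]
L 270 [578.28735649 206.55004427 155.55199976] [639.34551142 230.75337504 183.002947  ] [543.77994448 186.69039111 140.06420839]
R 228 [600.06905386 -32.27753177 155.94170293] [655.31631332 -11.43224167 178.83213262] [562.42518062 -58.53551221 140.02307187]
```

View pics/crop1.png

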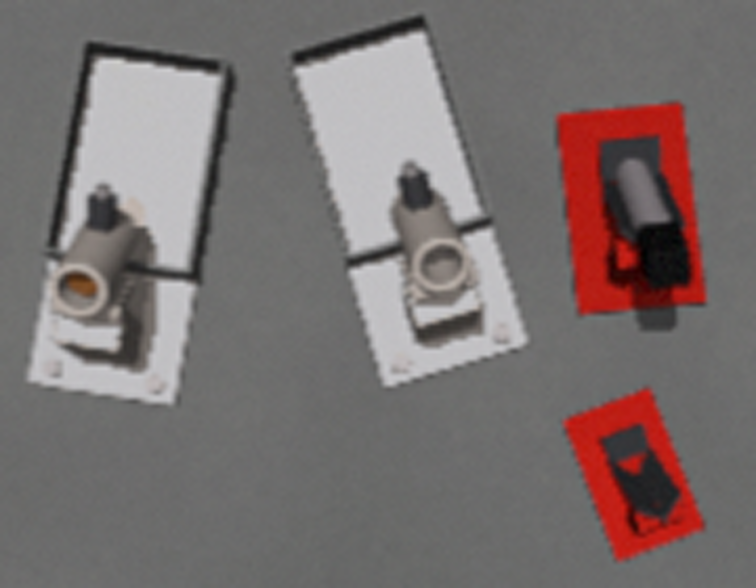

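The crop shows wood in the mouth at crop (82,288), so the left stand (pixel ~(180,198)) is the jammed one, pipe_1. The right mouth at crop (440,265) is clear. The largest red cradle, at crop (630,210), holds the rod with its black handle at (662,255). Next I'll measure headings and read the wrist camera geometry.

```bash
python3 - <<'E'
from h import *
z=np.load("top0.npz");p,d=z["p"],z["d"]
c=get_calibration("top");P=pts(c,d)
g=lambda x,y:(160+x/4.2,130+y/4.2)
print("cradle corners z8",onz(c,[g(556,115),g(684,101),g(706,302),g(580,313)],8).round(1)[:,:2])
print("stand uphill corners z6",onz(c,[g(28,380),g(175,404)],6).round(1)[:,:2])
print("tray far corners z45",onz(c,[g(87,42),g(233,66)],45).round(1)[:,:2])
print("mouth z167",onz(c,[g(82,288)],167).round(1))
# rod: bright grey shaft + handle depth points
m=(P[...,2]>60)&(d>0); m[:,:295]=0;m[:,330:]=0;m[:150]=0;m[210:]=0
q=P[m]; print(len(q)); hd=q[q[:,2]>125]; print("handle",hd.mean(0).round(1),hd.min(0).round(1),hd.max(0).round(1))
import numpy.linalg as la
v=la.svd(q-q.mean(0))[2][0]; print("axis",v.round(3),q.mean(0).round(1))
w=get_calibration("wrist"); s=manip.read_state(); T=R.from_euler('xyz',s["eef_rot"]).as_matrix()
print("cam in tool",T.T@(w["origin"]-s["eef_pos"]),"\n",(T.T@att(w)).round(3),w)
E
```

```text
cradle corners z8 [[ 723.8 -133. ]
 [ 735.5 -233.6]
 [ 576.2 -247.3]
 [ 567.3 -150.1]]
stand uphill corners z6 [[513.4 275.1]
 [495.7 160.8]]
tray far corners z45 [[771.9 231.4]
 [752.8 117.7]]
mouth z167 [[561.1 207.3 167. ]]
397
handle [ 587.8 -192.8  166.5] [ 564.  -209.3  125.7] [ 622.2 -177.5  185.6]
axis [-0.512 -0.085  0.855] [ 609.9 -188.3  125.3]
cam in tool [ 6.90372830e+01 -7.40478513e-02 -1.78192907e+02] 
 [[ 0.001 -0.971 -0.241]
 [ 1.     0.001  0.   ]
 [ 0.    -0.241  0.971]] {'fx': 299.0126043705842, 'fy': 299.0126043705842, 'cx': 256.1416892410211, 'cy': 191.7256560246316, 'k1': 0.004603156950488545, 'origin': array([ 81.66429915, 548.1396024 , 383.1612028 ]), 'attitude': array([2.89843098e+00, 1.09728293e-03, 1.29874558e+00])}
```

```bash
cat >> h.py <<'E'
def Rt(h,tilt=35):
    h,t=np.radians([h,tilt]); u=np.array([np.cos(h),np.sin(h),0])
    z=np.sin(t)*u-np.cos(t)*np.array([0,0,1]); y=np.array([-np.sin(h),np.cos(h),0])
    return np.c_[np.cross(y,z),y,z]
def delta(tcp,h,tilt=35):
    s=manip.read_state(); A=R.from_euler('xyz',s["eef_rot"]).as_matrix()
    print("shift m",((np.array(tcp)-s["eef_pos"])/1e3).round(4),"turn deg",np.degrees(R.from_matrix(Rt(h,tilt)@A.T).as_rotvec()).round(2))
E
python3 -c "
from h import *
delta([528,-201,235],6)"
```

```text
shift m [ 0.3799 -0.7304  0.03  ] turn deg [ -2.9  -35.09  20.97]
```

jog_arm(
  plan=[0.015, -0.03, 0.035, 0, 0, 0, 0.03, -0.06, 0.07, 0, 0, 0, 0.05, -0.1, 0.1, 0, -3, 2, 0.07, -0.14, 0.12, 0, -6, 4, 0.09, -0.185, 0.13, 0, -9, 5, 0.11, -0.23, 0.13, -1, -12, 6, 0.13, -0.275, 0.13, -1, -15, 7, 0.15, -0.32, 0.13, -1, -18, 9, 0.17, -0.365, 0.13, -1, -21, 11, 0.19, -0.41, 0.13, -2, -24, 13, 0.21, -0.455, 0.13, -2, -26, 14, 0.23, -0.5, 0.13, -2, -28, 15, 0.25, -0.545, 0.13, -2, -30, 16, 0.27, -0.59, 0.12, -2, -32, 17, 0.3, -0.63, 0.1, -2, -33, 18, 0.33, -0.67, 0.08, -2.5, -34, 19, 0.36, -0.71, 0.05, -2.9, -35, 20, 0.38, -0.73, 0.03, -2.9, -35.1, 21, 0.38, -0.73, 0.03, -2.9, -35.1, 21, 0.38, -0.73, 0.03, -2.9, -35.1, 21],
  claw=0.07,
)

```text
clock: 2.1
eef_pos: [530.4, -199.6, 233.5]
eef_rot: [3.137, 0.602, -3.046]
wrist_force: [0.2, 0.2, 1.1]
finger_gap: 70.2
finger_force: 0.0
```

```bash
python3 - <<'E'
from h import *
p,d,c=snap("wrist"); cv2.imwrite("pics/w1.png",p[...,::-1]); np.savez("w1.npz",p=p,d=d)
s=manip.read_state(); print(s["joints"].round(2), s["eef_pos"], s["clock"])
P=pts(c,d)
T=R.from_euler('xyz',s["eef_rot"]).as_matrix()
print((T@[0,0,1]).round(3), (T@[0,1,0]).round(3))
E
```

```text
[-0.6   0.06  1.85  0.53  0.82 -2.55] [ 529.86242099 -198.3877499   235.27850116] 2.15
[ 0.564  0.059 -0.823] [-0.1    0.995  0.002]
```

View pics/w1.png

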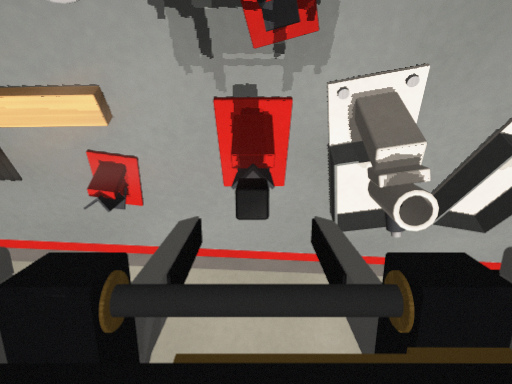

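The wrist view shows the rod handle between the fingers at (252,198) and the pipe_2 mouth at (415,210). Joint 6 is at its limit here, so I'll turn the tool half a turn the other way. Before that I'll locate the handle from this depth image.

```bash
python3 - <<'E'
from h import *
z=np.load("w1.npz");p,d=z["p"],z["d"]; c=get_calibration("wrist"); P=pts(c,d)
m=(p.max(2)<60)&(P[...,2]>110)&(d>0)&(P[...,0]>540); m[:,:225]=0;m[:,285:]=0;m[225:]=0;m[:165]=0
q=P[m];u=np.array([np.cos(np.radians(6)),np.sin(np.radians(6)),0]); ax=0.574*u-0.819*np.array([0,0,1]); x2=0.819*u+0.574*np.array([0,0,1]);yl=np.array([-u[1],u[0],0])
G0=np.array([588,-196,154]); k=(q-G0)
for n,a in(("ax",ax),("x",x2),("y",yl)): print(n,np.percentile(k@a,[1,5,25,50,75,95,99]).round(1))
s=manip.read_state();T=R.from_euler('xyz',s["eef_rot"]).as_matrix(); print(np.degrees(T[:,2]*np.pi*np.array(1)).round(1)*170/180,T[:,2]*180)
E
```

```text
ax [-24.7 -24.1 -23.3 -22.7 -20.9  19.6  47.2]
x [-12.3 -12.1 -10.6  -2.4   6.7  14.5  16.4]
y [-14.6 -13.5  -7.5  -0.2   7.1  13.1  14.1]
[  95.95555556   10.01111111 -139.96666667] [ 101.60976897   10.58731302 -148.20041718]
```

jog_arm(
  plan=[0, 0, 0, 4.5, 0.5, -6.6, 0, 0, 0, 9, 0.9, -13.2, 0, 0, 0, 13.5, 1.4, -19.8, 0, 0, 0, 18, 1.9, -26.3, 0, 0, 0, 22.6, 2.4, -32.9, 0, 0, 0, 27.1, 2.8, -39.5, 0, 0, 0, 31.6, 3.3, -46.1, 0, 0, 0, 36.1, 3.8, -52.7, 0, 0, 0, 40.6, 4.2, -59.3, 0, 0, 0, 45.1, 4.7, -65.8, 0, 0, 0, 49.6, 5.2, -72.4, 0, 0, 0, 54.1, 5.7, -79, 0, 0, 0, 58.7, 6.1, -85.6, 0, 0, 0, 63.2, 6.6, -92.2, 0, 0, 0, 67.7, 7.1, -98.8, 0, 0, 0, 72.2, 7.6, -105.3, 0, 0, 0, 76.7, 8, -111.9, 0, 0, 0, 81.2, 8.5, -118.5, 0, 0, 0, 85.7, 9, -125.1, 0, 0, 0, 90.2, 9.4, -131.7],
)

```text
clock: 4.15
eef_pos: [529.6, -197.0, 238.7]
eef_rot: [2.914, -0.561, 0.515]
wrist_force: [-0.6, -0.1, 0.8]
finger_gap: 70.0
finger_force: 0.0
```

```bash
cat >> h.py <<'E'
F=np.diag([-1,-1,1])
def delta2(tcp,h,tilt=35):
    s=manip.read_state(); A=R.from_euler('xyz',s["eef_rot"]).as_matrix()
    print("shift m",((np.array(tcp)-s["eef_pos"])/1e3).round(4),"turn deg",np.degrees(R.from_matrix(Rt(h,tilt)@F@A.T).as_rotvec()).round(2),s["joints"].round(2))
E
python3 -c "
from h import *
Z=Rt(6)[:,2]; G=np.array([590,-195.7,153.6])
delta2(G-50*Z,6); delta2(G+19*Z,6); print(Z)"
```

```text
shift m [ 0.0319 -0.0017 -0.0442] turn deg [ 11.26   0.59 -16.2 ] [-0.6   0.05  1.85  0.52  0.83  0.25]
shift m [ 0.0713  0.0024 -0.1007] turn deg [ 11.26   0.59 -16.2 ] [-0.6   0.05  1.85  0.52  0.83  0.25]
[ 0.57043432  0.05995506 -0.81915204]
```

jog_arm(
  plan=[0, 0, 0, 4, 0.2, -6, 0.005, 0, -0.007, 8, 0.4, -12, 0.015, -0.001, -0.02, 11.3, 0.6, -16.2, 0.025, -0.0015, -0.035, 11.3, 0.6, -16.2, 0.032, -0.0017, -0.0442, 11.3, 0.6, -16.2, 0.032, -0.0017, -0.0442, 11.3, 0.6, -16.2, 0.032, -0.0017, -0.0442, 11.3, 0.6, -16.2, 0.032, -0.0017, -0.0442, 11.3, 0.6, -16.2],
)

```text
clock: 4.95
eef_pos: [561.9, -199.6, 194.2]
eef_rot: [3.14, -0.611, 0.11]
wrist_force: [-0.7, -0.1, -0.3]
finger_gap: 69.9
finger_force: 0.0
```

```bash
python3 - <<'E'
from h import *
s=manip.read_state()
p,d,c=snap("wrist"); cv2.imwrite("pics/w2.png",p[...,::-1]); np.savez("w2.npz",p=p,d=d)
P=pts(c,d);h=Rt(6);G0=np.array([590,-195.7,153.6]);k=(P-G0)@h
T=R.from_euler('xyz',s["eef_rot"]).as_matrix();print("tcp vs G in rod frame",((s["eef_pos"]-G0)@h).round(1),(h.T@T).round(3).tolist(),s["joints"].round(2))
m=(p.max(2)<60)&(d>0)&(np.abs(k[...,0])<30)&(np.abs(k[...,1])<22)&(k[...,2]>-35)&(k[...,2]<24)
q=k[m];print(len(q))
for i in range(3): print(np.percentile(q[:,i],[1,5,25,50,75,95,99]).round(1))
delta2(G0+19*h[:,2],6)
E
```

```text
tcp vs G in rod frame [ -0.1  -0.9 -49.5] [[-1.0, -0.004, 0.0], [0.004, -1.0, 0.001], [0.0, 0.001, 1.0]] [-0.57  0.17  1.83  0.57  0.72  0.54]
2010
[-16.4 -16.2 -15.3  -6.8   2.8  10.6  12.5]
[-16.3 -15.2  -9.5  -2.4   4.8  10.6  11.9]
[-24.4 -24.  -23.3 -22.7 -21.2  10.3  18.8]
shift m [ 0.0389  0.0051 -0.0561] turn deg [ 0.09 -0.   -0.21] [-0.57  0.17  1.83  0.57  0.72  0.54]
```

View pics/w2.png

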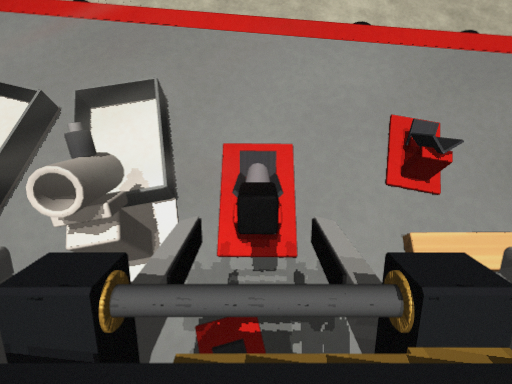

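The handle sits centred between the fingers: it spans columns 236–279, and the finger tips are at about 202 and 312. I'm advancing to grasp.

jog_arm(
  plan=[0.01, 0.001, -0.014, 0, 0, -0.2, 0.02, 0.002, -0.028, 0, 0, -0.2, 0.03, 0.003, -0.042, 0, 0, -0.2, 0.0395, 0.004, -0.0555, 0, 0, -0.2, 0.0395, 0.004, -0.0555, 0, 0, -0.2, 0.0395, 0.004, -0.0555, 0, 0, -0.2],
)

```text
clock: 5.6
eef_pos: [601.3, -195.7, 138.2]
eef_rot: [3.141, -0.61, 0.105]
wrist_force: [-0.1, -0.9, 0.3]
finger_gap: 69.8
finger_force: 0.0
```

jog_arm(
  plan=[0, 0, 0, 0, 0, 0, 0, 0, 0, 0, 0, 0, 0, 0, 0, 0, 0, 0, 0, 0, 0, 0, 0, 0, 0, 0, 0, 0, 0, 0, 0, 0, 0, 0, 0, 0, 0, 0, 0, 0, 0, 0, 0, 0, 0, 0, 0, 0],
  claw=0,
  force=60,
)

```text
clock: 6.4
eef_pos: [601.7, -195.9, 138.0]
eef_rot: [3.14, -0.61, 0.105]
wrist_force: [0.2, -3.4, 0.8]
finger_gap: 29.7
finger_force: 60.0
```

jog_arm(
  plan=[-0.012, -0.001, 0.017, 0, 0, 0, -0.03, -0.003, 0.043, 0, 0, 0, -0.045, -0.004, 0.08, 0, 0, 0, -0.065, -0.004, 0.12, 0, 0, 0, -0.085, -0.002, 0.16, 0, 0, 0, -0.095, 0.03, 0.19, 0, 0, -1, -0.105, 0.07, 0.195, 0, 0, -3, -0.11, 0.115, 0.195, 0, 0, -5, -0.115, 0.16, 0.195, 0, 0, -7, -0.12, 0.205, 0.195, 0, 0, -9, -0.125, 0.25, 0.195, 0, 0, -11, -0.13, 0.295, 0.195, 0, 0, -13, -0.135, 0.34, 0.19, 0, 0, -15, -0.135, 0.38, 0.18, 0, 0, -15.3, -0.135, 0.418, 0.175, 0, 0, -15.3, -0.135, 0.418, 0.17, 0, 0, -15.3, -0.135, 0.418, 0.17, 0, 0, -15.3, -0.135, 0.418, 0.17, 0, 0, -15.3, -0.135, 0.418, 0.17, 0, 0, -15.3],
)

```text
clock: 8.3
eef_pos: [466.6, 221.3, 308.1]
eef_rot: [3.141, -0.61, -0.164]
wrist_force: [0.1, -0.2, -2.0]
finger_gap: 29.3
finger_force: 60.0
```

```bash
python3 - <<'E'
from h import *
s=manip.read_state()
p,d,c=snap("wrist"); cv2.imwrite("pics/w3.png",p[...,::-1]); np.savez("w3.npz",p=p,d=d)
print(s["joints"].round(2),s["eef_pos"].round(1),s["eef_rot"].round(3),s["finger_gap"])
E
```

```text
[ 0.57 -0.09  1.82 -0.48  0.99  2.49] [466.6 221.3 308.1] [ 3.141 -0.61  -0.164] 29.336163270124455
```

View pics/w3.png

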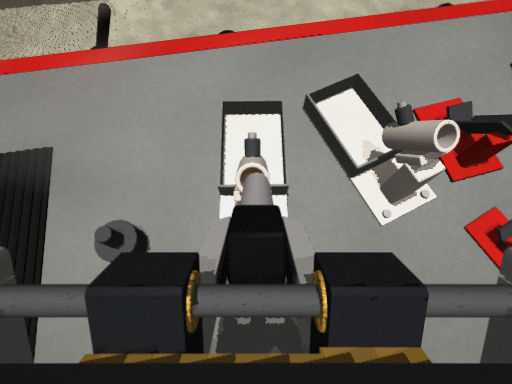

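The rod is in hand, with its tip at about (256,180) in front of the pipe_1 mouth rim at (252,170). I'll measure the rod axis and the rim in the tool frame from the same depth image so that calibration bias cancels.

```bash
python3 - <<'E'
from h import *
from scipy.optimize import least_squares
z=np.load("w3.npz");p,d=z["p"],z["d"];c=get_calibration("wrist");s=manip.read_state()
T=R.from_euler('xyz',s["eef_rot"]).as_matrix(); K=(pts(c,d)-s["eef_pos"])@T   # tool frame
cv2.imwrite("pics/crop3.png",cv2.resize(p[115:225,200:310,::-1],None,fx=5.4,fy=5.4,interpolation=cv2.INTER_CUBIC))
cyl=lambda q,r:least_squares(lambda t:np.hypot(q[:,0]-t[0]-t[2]*q[:,2]/100,q[:,1]-t[1]-t[3]*q[:,2]/100)-r,[0,0,0,0],loss='soft_l1').x
gray=(p.max(2).astype(int)-p.min(2)<25)&(p.max(2)>70)&(d>0)
sh=gray&(np.hypot(K[...,0],K[...,1])<20)&(K[...,2]>35)&(K[...,2]<120)
q=K[sh];print("shaft",len(q),q.min(0).round(1),q.max(0).round(1));print(cyl(q,13.5).round(2))
near=(d>0)&(np.hypot(K[...,0],K[...,1])<40)&(K[...,2]>110)&(K[...,2]<270)
q=K[near]; print(np.histogram(q[:,2],bins=np.arange(110,275,8)))
v,u=np.where(near); 
for a,b in((140,150),(150,156),(156,162),(162,168),(168,176)):
    w=(q[:,2]>a)&(q[:,2]<b)
    if w.any(): print(a,b,w.sum(),q[w].min(0).round(1),q[w].max(0).round(1),u[w].min(),u[w].max(),v[w].min(),v[w].max())
np.savez("k3.npz",K=K)
E
```

```text
shaft 591 [  3.  -12.9  35.1] [ 15.4  13.8 119.9]
[0.88 0.33 0.58 0.26]
(array([ 33,  35,   1,   0,   0,   0,   0, 272,  41,  34, 207,  44,  29,
        20, 197,  85,  11,   8,   6,   3]), array([110, 118, 126, 134, 142, 150, 158, 166, 174, 182, 190, 198, 206,
       214, 222, 230, 238, 246, 254, 262, 270]))
168 176 287 [-16.9 -25.3 170. ] [ 18.4  15.5 175.9] 235 269 162 191
```

View pics/crop3.png

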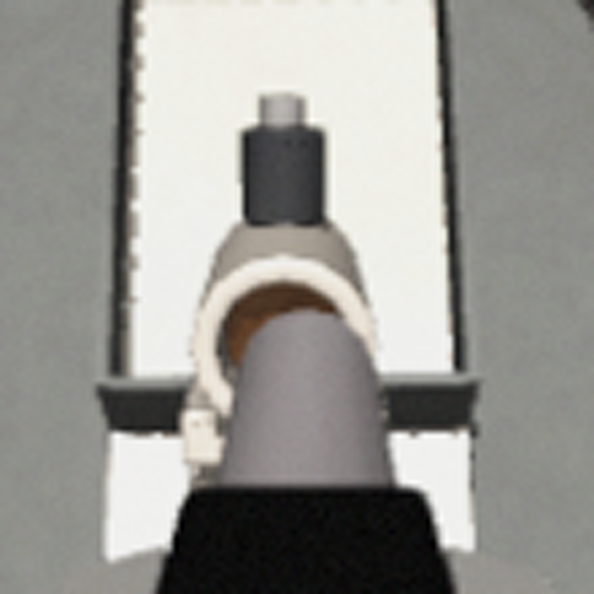

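```bash
python3 - <<'E'
from h import *
from scipy.optimize import least_squares
z=np.load("w3.npz");p,d=z["p"],z["d"];c=get_calibration("wrist");s=manip.read_state();K=np.load("k3.npz")["K"]
T=R.from_euler('xyz',s["eef_rot"]).as_matrix()
m=(d>0)&(p.min(2)>195)&(K[...,2]>165)&(K[...,2]<178)&(np.hypot(K[...,0],K[...,1]+3)<30)
v,u=np.where(m); z0=np.median(K[m][:,2]); print(len(v),"z0",z0, np.percentile(K[m][:,2],[5,95]))
r=rays(c,np.c_[u,v])@att(c).T@T; o=(c["origin"]-s["eef_pos"])@T
q=(o+r*((z0-o[2])/r[:,2])[:,None])[:,:2]
f=least_squares(lambda t:np.hypot(*(q-t).T)-18,[0,0],loss='soft_l1').x
rr=np.hypot(*(q-f).T); print("rim",f.round(2),np.percentile(rr,[2,10,50,90,98]).round(1))
keep=(rr>13.5)&(rr<22.5); a=np.degrees(np.arctan2(*(q-f)[keep].T[::-1]));print(np.histogram(a,bins=np.arange(-180,181,30)))
q2=q[keep]; f=least_squares(lambda t:np.hypot(*(q2-t).T)-18,f).x;print("rim2",f.round(2))
# z-scale: camera tool origin
print("cam o",o.round(1),"TCP",s["eef_pos"], "mouth world",(s["eef_pos"]+T@np.r_[f,z0]).round(1))
# shaft edges in image rows -> silhouette at tool z 60..110
sh=(d>0)&(K[...,2]>30)&(K[...,2]<122)&(np.hypot(K[...,0],K[...,1])<22)&(p.max(2)>70)
for row in range(186,206,3):
    us=np.where(sh[row])[0]; 
    if len(us): print(row,us.min(),us.max(),np.median(K[row,us,2]).round(0),K[row,us,1].min().round(1),K[row,us,1].max().round(1))
E
```

```text
197 z0 172.1057220647141 [170.91344159 173.56716767]
rim [-1.71 -4.62] [15.8 16.6 18.2 19.7 20.3]
(array([ 0, 12, 26, 24, 24, 31, 28, 26, 23,  3,  0,  0]), array([-180, -150, -120,  -90,  -60,  -30,    0,   30,   60,   90,  120,
        150,  180]))
rim2 [-1.73 -4.61]
cam o [  69.9    0.2 -178. ] TCP [466.67888179 221.3449822  308.14078578] mouth world [563.3 210.  166.1]
186 244 270 67.0 -11.2 13.7
189 243 270 56.0 -12.0 12.7
192 242 271 47.0 -12.9 13.4
195 242 271 37.0 -11.8 12.5
198 241 272 39.0 -12.7 13.2
201 241 272 34.0 -11.7 12.3
204 240 273 37.0 -12.4 13.1
```

jog_arm(
  plan=[-0.0018, 0.0056, -0.0019, 0, 0, 0, 0.0052, 0.0044, -0.0121, 0, 0, 0, 0.0123, 0.0033, -0.0223, 0, 0, 0, 0.0194, 0.0021, -0.0325, 0, 0, 0, 0.0222, 0.0016, -0.0366, 0, 0, 0, 0.025, 0.0012, -0.0407, 0, 0, 0, 0.0271, 0.0008, -0.0437, 0, 0, 0, 0.0271, 0.0008, -0.0437, 0, 0, 0, 0.0271, 0.0008, -0.0437, 0, 0, 0],
)

```text
clock: 9.25
eef_pos: [493.6, 223.3, 264.2]
eef_rot: [3.141, -0.61, -0.162]
wrist_force: [0.1, 0.7, -1.8]
finger_gap: 29.6
finger_force: 60.0
```

jog_arm(
  plan=[0.0011, -0.0002, -0.0016, 0, 0, 0, 0.0023, -0.0004, -0.0033, 0, 0, 0, 0.0034, -0.0006, -0.0049, 0, 0, 0, 0.0045, -0.0007, -0.0066, 0, 0, 0, 0.0045, -0.0007, -0.0066, 0, 0, 0],
)

```text
clock: 9.75
eef_pos: [498.1, 222.4, 257.0]
eef_rot: [3.141, -0.609, -0.162]
wrist_force: [-0.5, 0.5, -2.0]
finger_gap: 29.6
finger_force: 60.0
```

```bash
python3 - <<'E'
from h import *
s=manip.read_state();c=get_calibration("wrist");p,d,_=snap("wrist");np.savez("w4.npz",p=p,d=d)
T=R.from_euler('xyz',s["eef_rot"]).as_matrix();K=(pts(c,d)-s["eef_pos"])@T
cv2.imwrite("pics/crop4.png",cv2.resize(p[115:225,200:310,::-1],None,fx=5.4,fy=5.4,interpolation=cv2.INTER_CUBIC))
from scipy.optimize import least_squares
m=(d>0)&(p.min(2)>195)&(K[...,2]>100)&(K[...,2]<135)&(np.hypot(K[...,0],K[...,1])<28)
v,u=np.where(m);z0=np.median(K[m][:,2]);r=rays(c,np.c_[u,v])@att(c).T@T;o=(c["origin"]-s["eef_pos"])@T
q=(o+r*((z0-o[2])/r[:,2])[:,None])[:,:2];f=least_squares(lambda t:np.hypot(*(q-t).T)-18,[0,0],loss='soft_l1').x
print(len(q),"z0",z0,"rim",f.round(2),np.percentile(np.hypot(*(q-f).T),[2,50,98]).round(1),s["eef_pos"].round(1),s["wrist_force"].round(1),s["joints"].round(2))
E
```

```text
301 z0 112.72877163559913 rim [2.33 1.56] [15.9 18.1 20.4] [498.1 222.4 257. ] [-0.5  0.5 -2. ] [ 0.54  0.01  1.85 -0.51  0.86  2.52]
```

View pics/crop4.png

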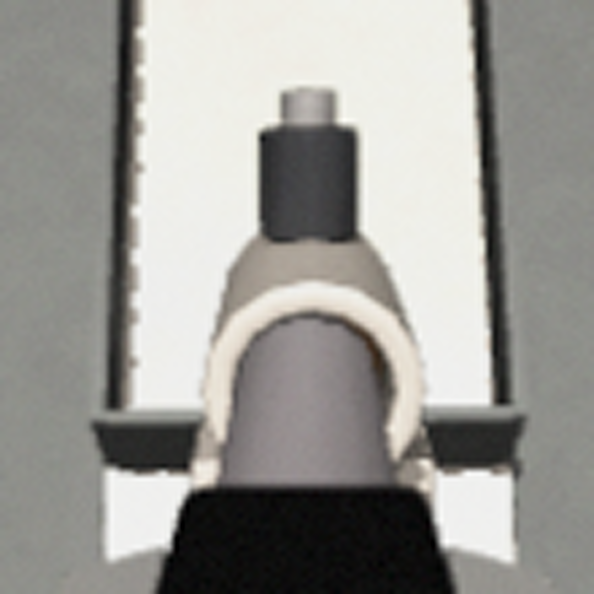

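The tip is seated about 13 mm inside the rim, with the ring centred at crop (315,380), and there is no contact force. Joint 6 is creeping towards its limit, so I'll turn the round rod −15° about its axis, centre it, then push.

jog_arm(
  plan=[0.0003, -0.0005, 0.0003, -2.8, 0.5, 4.1, 0.0003, -0.0008, 0.0003, -5.6, 0.9, 8.2, 0.0003, -0.0008, 0.0003, -8.5, 1.4, 12.3, 0.0003, -0.0008, 0.0003, -8.5, 1.4, 12.3, 0.0026, -0.0012, -0.003, -8.5, 1.4, 12.3, 0.0048, -0.0016, -0.0063, -8.5, 1.4, 12.3, 0.0071, -0.0019, -0.0096, -8.5, 1.4, 12.3, 0.0094, -0.0023, -0.0129, -8.5, 1.4, 12.3, 0.0116, -0.0027, -0.0161, -8.5, 1.4, 12.3, 0.0116, -0.0027, -0.0161, -8.5, 1.4, 12.3],
)

```text
clock: 10.8
eef_pos: [509.9, 220.0, 241.1]
eef_rot: [2.963, -0.586, 0.152]
wrist_force: [-0.4, 0.5, -0.9]
finger_gap: 29.7
finger_force: 60.0
```

```bash
python3 - <<'E'
from h import *
s=manip.read_state();T=R.from_euler('xyz',s["eef_rot"]).as_matrix()
print(s["joints"].round(2),T[:,2].round(3),(T.T@s["wrist_force"]).round(1),s["moment"].round(2),s["eef_pos"].round(1))
E
```

```text
[ 0.52  0.05  1.85 -0.52  0.82  2.27] [ 0.565 -0.093 -0.82 ] [-0.8 -0.6  0.4] [0.17 0.58 0.1 ] [509.9 220.  241.1]
```

jog_arm(
  plan=[0.0028, -0.0005, -0.0041, 0, 0, 0, 0.0057, -0.0009, -0.0082, 0, 0, 0, 0.0085, -0.0014, -0.0123, 0, 0, 0, 0.0113, -0.0019, -0.0164, 0, 0, 0],
)

```text
clock: 11.2
eef_pos: [521.0, 218.2, 225.1]
eef_rot: [2.963, -0.587, 0.152]
wrist_force: [-9.4, 2.6, 6.0]
finger_gap: 29.4
finger_force: 60.0
```

```bash
python3 - <<'E'
from h import *
s=manip.read_state();c=get_calibration("wrist");p,d,_=snap("wrist");np.savez("w5.npz",p=p,d=d)
T=R.from_euler('xyz',s["eef_rot"]).as_matrix();K=(pts(c,d)-s["eef_pos"])@T
m=(d>0)&(p.min(2)>195)&(K[...,2]>50)&(K[...,2]<125)&(np.hypot(K[...,0],K[...,1])<28)
print("rim z",np.median(K[m][:,2]),m.sum(),s["joints"].round(2),(T.T@s["wrist_force"]).round(1),s["moment"].round(2),s["eef_pos"].round(1))
h=(d>0)&(p.max(2)<50)&(np.abs(K[...,0])<20)&(np.abs(K[...,1])<14)&(K[...,2]>0)&(K[...,2]<60)
print("handle lower end z",np.percentile(K[h][:,2],[50,90,98]))
E
```

```text
rim z 73.20594337817576 373 [ 0.5   0.08  1.85 -0.53  0.78  2.27] [ -4.1  -2.2 -10.5] [0.4  1.44 0.12] [521.  218.2 225.1]
handle lower end z [1.55842107 3.01794629 3.67058479]
```

jog_arm(
  plan=[0.0028, -0.0005, -0.0041, 0, 0, 0, 0.0057, -0.0009, -0.0082, 0, 0, 0, 0.0085, -0.0014, -0.0123, 0, 0, 0, 0.0113, -0.0019, -0.0164, 0, 0, 0, 0.0141, -0.0023, -0.0205, 0, 0, 0, 0.0164, -0.0027, -0.0238, 0, 0, 0],
)

```text
clock: 11.85
eef_pos: [536.9, 215.0, 200.2]
eef_rot: [2.962, -0.584, 0.153]
wrist_force: [-10.2, 1.5, 3.2]
finger_gap: 29.8
finger_force: 60.0
```

jog_arm(
  plan=[0.0023, -0.0004, -0.0033, 0, 0, 0, 0.0045, -0.0007, -0.0066, 0, 0, 0, 0.0045, -0.0007, -0.0066, 0, 0, 0, 0.0045, -0.0007, -0.0066, 0, 0, 0, 0.0045, -0.0007, -0.0066, 0, 0, 0],
)

```text
clock: 12.35
eef_pos: [541.5, 214.2, 193.3]
eef_rot: [2.961, -0.584, 0.154]
wrist_force: [3.6, 0.0, -11.0]
finger_gap: 29.7
finger_force: 60.0
```

```bash
cat > look.py <<'E'
from h import *
import sys
s=manip.read_state();c=get_calibration("wrist");p,d,_=snap("wrist")
T=R.from_euler('xyz',s["eef_rot"]).as_matrix();K=(pts(c,d)-s["eef_pos"])@T
m=(d>0)&(p.min(2)>195)&(K[...,2]>10)&(K[...,2]<125)&(np.hypot(K[...,0],K[...,1])<28)
print("rim z",np.median(K[m][:,2]),m.sum(),s["joints"].round(2),(T.T@s["wrist_force"]).round(1),s["eef_pos"].round(1))
for n in("wrist","top","scene"):
    p,d,c=snap(n) if n!="wrist" else (p,d,c); P=pts(c,d)
    hs=cv2.cvtColor(p,cv2.COLOR_RGB2HSV); h=np.radians(-9.4)
    L=(P-[613,201.5,0])@np.array([[np.cos(h),-np.sin(h),0],[np.sin(h),np.cos(h),0],[0,0,1]])
    b=(hs[...,0]>5)&(hs[...,0]<25)&(hs[...,1]>90)&(d>0)&(L[...,0]>-80)&(L[...,0]<200)&(abs(L[...,1])<90)
    q=L[b]; print(n,"wood px",len(q),q.mean(0).round(0) if len(q) else "",q.min(0).round(0) if len(q) else "",q.max(0).round(0) if len(q) else "")
    if len(sys.argv)>1 and n==sys.argv[1]: cv2.imwrite(f"pics/{sys.argv[2]}.png",p[...,::-1])
E
python3 look.py
```

```text
rim z 35.1521260970714 413 [ 0.47  0.16  1.85 -0.55  0.71  2.29] [-3.1 -1.5 11. ] [541.5 214.2 193.3]
wrist wood px 111 [ 69. -13.  63.] [-78. -25.  23.] [104.  18. 231.]
top wood px 136 [69. -9. 30.] [-69. -23.   5.] [ 99.   7. 214.]
scene wood px 149 [79. -3. 30.] [ 48. -19.   6.] [108.  11.  39.]
```

The slug is in the tray, at stand frame ~(79,−3), low. I'm withdrawing along the bore.

jog_arm(
  plan=[0, 0, 0, 0, 0, 0, 0, 0, 0, 0, 0, 0, -0.0057, 0.0009, 0.0082, 0, 0, 0, -0.0113, 0.0019, 0.0164, 0, 0, 0, -0.017, 0.0028, 0.0246, 0, 0, 0, -0.0226, 0.0037, 0.0328, 0, 0, 0, -0.0283, 0.0047, 0.041, 0, 0, 0, -0.034, 0.0056, 0.0491, 0, 0, 0, -0.0424, 0.007, 0.0614, 0, 0, 0, -0.0509, 0.0084, 0.0737, 0, 0, 0, -0.0594, 0.0098, 0.086, 0, 0, 0, -0.0707, 0.0117, 0.1024, 0, 0, 0, -0.0792, 0.0131, 0.1147, 0, 0, 0, -0.0792, 0.0131, 0.135, 0, 0, 0, -0.0792, 0.0131, 0.14, 0, 0, 0, -0.0792, 0.0131, 0.14, 0, 0, 0],
)

```text
clock: 14.1
eef_pos: [462.8, 227.8, 335.6]
eef_rot: [2.963, -0.588, 0.154]
wrist_force: [-0.1, 0.8, -2.4]
finger_gap: 29.9
finger_force: 60.0
```

```bash
python3 - <<'E'
from h import *
from scipy.optimize import least_squares
s=manip.read_state();c=get_calibration("wrist");p,d,_=snap("wrist")
T=R.from_euler('xyz',s["eef_rot"]).as_matrix();K=(pts(c,d)-s["eef_pos"])@T
g=(p.max(2).astype(int)-p.min(2)<25)&(p.max(2)>70)&(d>0)
q=K[g&(np.hypot(K[...,0],K[...,1])<20)&(K[...,2]>25)&(K[...,2]<140)]
t=least_squares(lambda t:np.hypot(q[:,0]-t[0]-t[2]*q[:,2]/100,q[:,1]-t[1]-t[3]*q[:,2]/100)-13.5,[0,0,0,0],loss='soft_l1').x
print("shaft",len(q),t.round(2),"tip z",q[:,2].max().round(1)); print(s["joints"].round(2))
# home pose: same tool orientation as at grasp
Rh=R.from_euler('xyz',[3.14,-.61,.105]).as_matrix()
print("turn",np.degrees(R.from_matrix(Rh@T.T).as_rotvec()).round(2),"shift to home",(np.array([601.6,-195.8,138.1])-s["eef_pos"]).round(1))
print("Z",Rh[:,2].round(3),"X",Rh[:,0].round(3))
E
```

```text
shaft 724 [0.65 0.3  0.21 0.05] tip z 127.0
[ 0.59 -0.1   1.77 -0.47  1.05  2.21]
turn [ 8.48 -0.16  2.93] shift to home [ 138.8 -423.6 -197.5]
Z [ 0.57   0.058 -0.82 ] X [0.815 0.086 0.573]
```

jog_arm(
  plan=[0.005, -0.03, 0, 1, 0, 0.3, 0.01, -0.07, 0, 2, 0, 0.6, 0.015, -0.115, 0, 3, 0, 1, 0.02, -0.16, 0, 4, 0, 1.4, 0.025, -0.205, 0, 5, 0, 1.8, 0.03, -0.25, 0, 6, 0, 2.2, 0.035, -0.295, 0, 7, 0, 2.6, 0.045, -0.34, 0, 8, 0, 2.9, 0.055, -0.385, -0.01, 8.5, -0.2, 2.9, 0.065, -0.425, -0.03, 8.5, -0.2, 2.9, 0.08, -0.4265, -0.07, 8.5, -0.2, 2.9, 0.095, -0.4265, -0.11, 8.5, -0.2, 2.9, 0.11, -0.4265, -0.1505, 8.5, -0.2, 2.9, 0.11, -0.4265, -0.1505, 8.5, -0.2, 2.9, 0.11, -0.4265, -0.1505, 8.5, -0.2, 2.9, 0.11, -0.4265, -0.1505, 8.5, -0.2, 2.9],
)

```text
clock: 15.75
eef_pos: [572.4, -199.0, 184.0]
eef_rot: [3.139, -0.608, 0.105]
wrist_force: [0.5, 0.3, -1.5]
finger_gap: 29.6
finger_force: 60.0
```

```bash
python3 - <<'E'
from h import *
s=manip.read_state();p,d,c=snap("wrist"); cv2.imwrite("pics/w6.png",p[...,::-1])
T=R.from_euler('xyz',s["eef_rot"]).as_matrix();Rh=R.from_euler('xyz',[3.14,-.61,.105]).as_matrix()
e=np.array([601.6,-195.8,138.1])-s["eef_pos"]
print(s["joints"].round(2),s["wrist_force"].round(1),"to home",e.round(1),"in tool",(e@Rh).round(1),"turn",np.degrees(R.from_matrix(Rh@T.T).as_rotvec()).round(2))
E
```

```text
[-0.55  0.2   1.82  0.57  0.7   0.55] [ 0.5  0.3 -1.5] to home [ 29.2   3.2 -45.9] in tool [-2.3 -0.2 54.5] turn [ 0.06 -0.1   0.04]
```

View pics/w6.png

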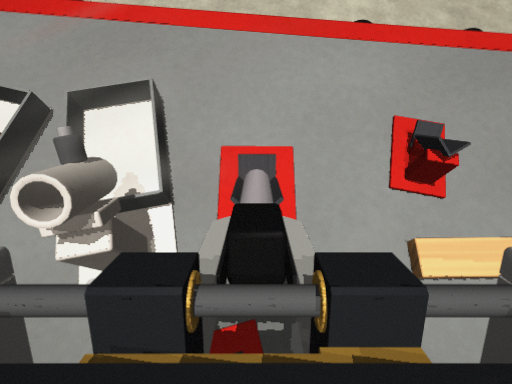

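The rod is lined up over its trough at (257,190). I'm lowering it home.

jog_arm(
  plan=[0.006, 0.0007, -0.008, 0, 0, 0, 0.0117, 0.0013, -0.0162, 0, 0, 0, 0.0174, 0.0019, -0.0244, 0, 0, 0, 0.0232, 0.0025, -0.0326, 0, 0, 0, 0.0272, 0.0029, -0.0385, 0, 0, 0, 0.0285, 0.003, -0.0415, 0, 0, 0, 0.0292, 0.0032, -0.0445, 0, 0, 0, 0.0292, 0.0032, -0.0455, 0, 0, 0, 0.0292, 0.0032, -0.0455, 0, 0, 0, 0.0292, 0.0032, -0.0455, 0, 0, 0],
)

```text
clock: 16.8
eef_pos: [601.9, -195.8, 138.8]
eef_rot: [3.139, -0.609, 0.105]
wrist_force: [-0.2, -0.5, -1.8]
finger_gap: 29.7
finger_force: 60.0
```

jog_arm(
  plan=[0, 0, 0, 0, 0, 0, 0, 0, 0, 0, 0, 0, 0, 0, 0, 0, 0, 0, 0, 0, 0, 0, 0, 0, 0, 0, 0, 0, 0, 0, 0, 0, 0, 0, 0, 0],
  claw=0.06,
)

```text
clock: 17.4
eef_pos: [601.9, -195.7, 138.5]
eef_rot: [3.139, -0.609, 0.105]
wrist_force: [0.5, -0.6, -0.4]
finger_gap: 59.9
finger_force: 0.0
```

jog_arm(
  plan=[-0.0057, -0.0006, 0.0082, 0, 0, 0, -0.0114, -0.0012, 0.0164, 0, 0, 0, -0.0171, -0.0017, 0.0246, 0, 0, 0, -0.0257, -0.0026, 0.0369, 0, 0, 0, -0.0342, -0.0035, 0.0492, 0, 0, 0, -0.0428, -0.0043, 0.0615, 0, 0, 0, -0.0513, -0.0052, 0.0738, 0, 0, 0, -0.057, -0.0058, 0.082, 0, 0, 0, -0.057, -0.0058, 0.082, 0, 0, 0],
)

```text
clock: 18.3
eef_pos: [544.6, -201.9, 222.2]
eef_rot: [3.137, -0.61, 0.106]
wrist_force: [-0.4, -0.3, -0.5]
finger_gap: 60.1
finger_force: 0.0
```

```bash
python3 look.py wrist w7; python3 - <<'E'
from h import *
s=manip.read_state();p,d,c=snap("wrist")
P=pts(c,d);h=Rt(6);G0=np.array([590,-195.7,153.6]);k=(P-G0)@h
m=(p.max(2)<60)&(d>0)&(np.abs(k[...,0])<30)&(np.abs(k[...,1])<22)&(k[...,2]>-35)&(k[...,2]<24)
q=k[m];print(len(q),s["finger_gap"],s["wrist_force"].round(1))
for i in range(3): print(np.percentile(q[:,i],[1,5,25,50,75,95,99]).round(1))
E
```

```text
rim z nan 0 [-0.59  0.1   1.84  0.54  0.78  0.57] [-0.7  0.3  0.2] [ 544.6 -201.9  222.2]
wrist wood px 551 [ 81. -18.  28.] [ 49. -27.  17.] [104.  -4.  34.]
top wood px 135 [70. -9. 30.] [ 41. -24.   2.] [99.  8. 40.]
scene wood px 146 [79. -3. 29.] [ 38. -19.   0.] [108.  10.  39.]
1604 59.94521006793519 [ 0.6 -0.4 -0.2]
[-14.9 -14.2 -12.4  -4.    6.   14.   15.8]
[-16.6 -15.2  -9.5  -2.1   5.2  10.9  12.1]
[-25.  -24.5 -23.7 -22.9 -20.1  11.6  19.4]
  return _methods._mean(a, axis=axis, dtype=dtype,
  ret = ret.dtype.type(ret / rcount)
```

View pics/w7.png

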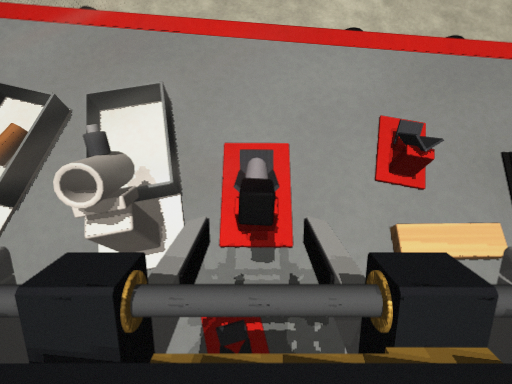

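The rod lies home in the cradle at (257,200), within 2 mm of where it started. The slug lies still in pipe_1's tray at (12,140), and the gripper is clear.

```bash
python3 -c "
from cell import manip
print(manip.sign_off())"
```

```text
the job is handed in; nothing more can be done
None
```

The slug is out of pipe_1 and lying at rest in its tray, the push rod is back in its cradle within about 2 mm of where it started, and the job was handed in at about 18 s; no verdict was returned.

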